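Pinwheel layer of takeaway cartons

ROBOT

A 6-joint arm with a two-finger parallel gripper is mounted at the origin on a cart in front of the work surface, level with it; the furniture and walls round the work are solid. World frame = base frame: x ahead of the robot, y to its left, z up, the work surface at z = 0. Lengths are in m, angles in rad, forces in N, time in s.
With the tool pointing down it reaches from about 0.275 to 0.825 m from the base axis. Payload 5.2 kg.
Tool frame: the origin (TCP) lies between the finger pads; the fingertips stand 22 mm ahead of it and the grasp point (between the pads) lies 3 mm ahead of it; z points along the fingers, y is the line along which they close (so a half turn about z gives the same grasp; the last joint's range is limited). The gripper opens to 93 mm and grips with 3 to 60 N. Pads are 15 mm wide; open, the fingers measure 128 mm over their backs; the gripper's body (75 mm by 188 mm) begins 65 mm behind the grasp point.
Start: joints at [1.005, 0.259, 1.535, -0, 1.348, -0.203], TCP at [0.195, 0.514, 0.241] pointing down, gripper open.
Joint ranges: [-3.14, 3.14], [-0.91, 2.08], [0.19, 2.58], [-1.22, 4.36], [0.22, 2.71], [-3.12, 3.12]. Speed limits (rad/s): [2.57, 2.57, 3.14, 3.14, 3.14, 3.14].

INTERFACE

Orientations are given as a unit quaternion [x, y, z, w].
In Python, from workcell import r gives the robot as it stands.
- The arm moves only by the shell command python3 -m crank 'ROWS' [FORCE]. ROWS is JSON, a list of rows, each a list of 3 entries, a list of its own where there are three numbers: the gripper command: -1 is shut, 1 is fully open, values between are in proportion, then the shift along the tool's x, y, z as a fraction of full scale, then the turn about the tool's z as a fraction of full scale. A call has 1 to 20 rows; each row is the pose to reach, as a shift and turn from the pose commanded when the call began, along the tool's axes at that moment; what a row does not reach only later rows make up. Full scale, the value 1, is 0.2 m for a shift and pi/2 rad for a turn. A row lasts 1/8 s, in which the tool goes at most 62.5 mm and 10.7 degrees, less where a joint would pass 70% of its speed; a pose out of reach is approached as far as the arm can. A call with a number of a shift or a turn outside -1 to 1 is refused whole. A call with a gripper value outside its range is refused whole. The fingers move at their own pace and stop on an object; FORCE is the grip in N (left out, the last holds). Time passes only in rows, so rows that repeat a pose let the fingers close. It gives the time, the measured TCP pose, the force, the opening and the grip force at its end, in the units of the state.
- r.get_obs(): the state, without advancing time (a new reading comes with each control period).
- r.read_camera(name): name is "scene" or "side" or "wrist"; returns a dict with "image" (420x560x3 uint8, red, green, blue), "z_map" (420x560 float32, m along the optical axis (not along the pixel's ray), 0 where there is no reading), "vertical_fov" (degrees; the focal length in pixels is half the picture's height over the tangent of half this angle, whatever the lens; pixels are square), "cx", "cy" (the principal point, pixels), "k1" (the pictures are not rectified: a ray, as slopes to the right and down, at radius r is drawn at 1 + k1 r^2 times it, then the intrinsics apply), "R" (3x3) and "t" (3): a world point X has camera coordinates R X + t. Camera axes: x right, y down, z forward; pixel columns grow to the right and rows downward; lengths in m; the calibration is good to about 2 mm. A picture is of the moment at which its call begins.
- r.close_job(): hands the job in; it is judged then, once.
The state is a dict: "t": time; "q": joint angles; "joint_velocities": joint speeds; "tau": joint torques, N m; "tcp_pos": TCP position; "ee_rot": TCP orientation; "wrist_force": force on the tool from outside, world axes, zero at the start; "ft_torque": the same for the moment, N m; "opening": opening from 0.0 (shut) to 1.0 (fully open); "grip_force": force on a finger pad.
Only numpy, scipy, OpenCV 4.12 (cv2) and the standard library are available. Lean on these libraries where they do the work, as an engineer would, in place of code of your own. Each camera call takes 0.05 s, during which the arm holds its last target. There are 200 camera calls.

TASK

Finish the layer of takeaway cartons on the little pallet board as a pinwheel: one carton is already in its corner, and the other three go flat on the board beside it, handles up, one to each free corner, each lying along its own edge of the board and turned a quarter turn from its neighbours, so that a small square hole is left in the middle. Set them down gently, close together, square to the board and with none sticking out over its edge or standing on another. Leave the first carton in its place, tip none over, and do not shift the bell, the jar or the muffin.

Things in the scene. Friction and masses are not known exactly. Their poses are not given: they have to be found in the camera images.
- pallet: fixed square board of wooden slats, 180 x 180, flat top 22 mm above the counter. Origin: centre of its underside; x along the slats, z up. The first carton lies with its length along x, centred at about (-35, -51) mm in the board's axes; with 6 mm gaps, the places of the others are (51, -35) with length along y, (35, 51) along x, (-51, 35) along y. The hole left in the middle is about 44 mm square.
- carton_first_center (a point): the carton that already lies on the pallet board: cardboard gable carton, 96 long x 64 wide, walls 42 high, roof ridge at 56, on it a flat upright handle 60 long (along the carton's length) x 10 thick, top at 90 (heights above its underside); about 200 g. Point on its centre line, 45 mm above its underside; x along length and handle, y across, z up.
- carton_a_center (a point): one of three like cartons standing on the counter: cardboard gable carton, 96 long x 64 wide, walls 42 high, roof ridge at 56, on it a flat upright handle 60 long (along the carton's length) x 10 thick, top at 90 (heights above its underside); about 200 g. Point on its centre line, 45 mm above its underside; x along length and handle, y across, z up.
- carton_b_center (a point): one of three like cartons standing on the counter: cardboard gable carton, 96 long x 64 wide, walls 42 high, roof ridge at 56, on it a flat upright handle 60 long (along the carton's length) x 10 thick, top at 90 (heights above its underside); about 200 g. Point on its centre line, 45 mm above its underside; x along length and handle, y across, z up.
- carton_c_center (a point): one of three like cartons standing on the counter: cardboard gable carton, 96 long x 64 wide, walls 42 high, roof ridge at 56, on it a flat upright handle 60 long (along the carton's length) x 10 thick, top at 90 (heights above its underside); about 200 g. Point on its centre line, 45 mm above its underside; x along length and handle, y across, z up.
- service_bell_center (a point): bystander: chrome counter bell on a black foot, 83 mm across, 62 high; point on its axis, 31 mm above its underside
- jam_jar_center (a point): bystander: jam jar with a yellow lid, 60 across, 70 high; point on its axis, 35 mm above its underside
- muffin_center (a point): bystander: chocolate muffin in a paper case, 60 across, 46 high; point on its axis, 23 mm above its underside
Things that resemble listed ones, but are neither listed nor needed, are in the scene too. What is shaped like the part that bears carton_b_center but purple is not meant.

How it is judged:
By the outcome, as a careful person would: the job done as asked, in the order asked, and still so for the second after the job is handed in, with the robot touching nothing.
It also fails if it takes over 72 s, if anything falls off the work surface, if the arm or the gripper's body presses on something with over 40 N, if the wrist force passes 120 N, or if a joint passes its speed limit or range.

## Working session

There is one attempt and no reset: what is moved stays moved. The work goes in short steps, Python scripts to look and compute and a shell command to move; the robot and the scene stay as the last step left them, time stands still between calls to the robot, and variables do not carry over. Pictures are saved under pics/ and viewed, at most 10 in all, crops included, and the job is handed in when it is done.

```bash
mkdir -p pics; cat > h.py <<'E'
import numpy as np,cv2
from workcell import r
def cam(n):
    c=r.read_camera(n); np.savez(f'{n}.npz',**c); return c
def pts(c):
    h,w=c['z_map'].shape; f=h/2/np.tan(np.radians(c['vertical_fov'])/2)
    K=np.array([[f,0,c['cx']],[0,f,c['cy']],[0,0,1]],float)
    u,v=np.meshgrid(np.arange(w),np.arange(h))
    p=cv2.undistortPoints(np.stack([u.ravel(),v.ravel()],1).astype(np.float64)[:,None],K,np.array([float(c['k1']),0,0,0]))[:,0]
    z=c['z_map'].ravel().astype(float)
    X=np.c_[p*z[:,None],z]
    W=(X-c['t'])@c['R']
    W[z==0]=np.nan
    return W.reshape(h,w,3)
E
python3 - <<'E'
from h import *
ims=[]
for n in('scene','side','wrist'):
    c=cam(n); cv2.imwrite(f'pics/{n}0.png',c['image'][:,:,::-1]); print(n,-c['R'].T@c['t'],c['k1'])
print(r.get_obs())
E
```

```text
scene [-0.18675711 -0.95146401  0.82310514] -0.12650966924497778
side [0.29113594 0.40800912 0.63735627] 0.02783671322442612
wrist [0.13068796 0.53943098 0.38450245] -0.00967696108193894
{'t': 0.15, 'q': array([ 1.00520241e+00,  2.59178251e-01,  1.53581730e+00,  1.50067322e-06,
        1.34800565e+00, -2.02816682e-01]), 'joint_velocities': array([-0.0007536 , -0.00123086, -0.00227035,  0.00023679, -0.00032849,
       -0.00036019]), 'tau': array([ 1.25995994e-03, -4.37641668e+01, -2.84234172e+01,  7.18118367e-02,
        3.78910010e-02, -7.97374105e-05]), 'tcp_pos': array([0.19495502, 0.51387639, 0.24001301]), 'ee_rot': array([ 1.80395704e-01,  9.83593866e-01, -6.52656632e-04, -2.64656414e-04]), 'wrist_force': array([-0.83634964,  0.87427512, -0.62399092]), 'ft_torque': array([ 0.0145636 , -0.02795499, -0.02021884]), 'grip_force': 0.0, 'opening': 1.0004325894047108}
```

View pics/scene0.png

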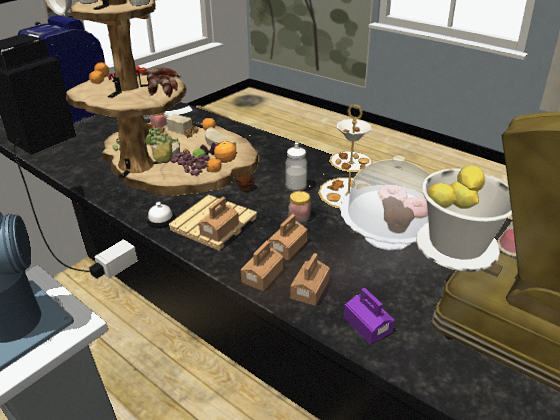

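View pics/side0.png

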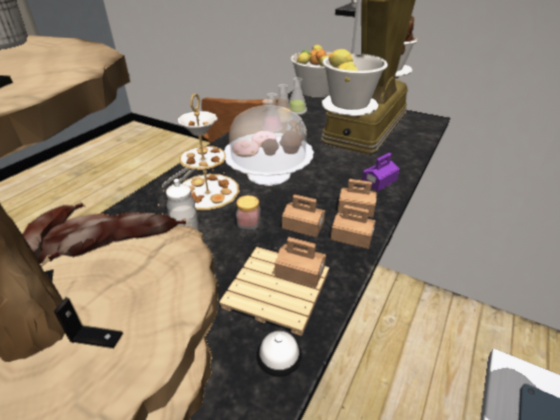

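The scene picture shows the board at about (213,220) with the first carton at (220,220), and the three brown cartons at (262,265), (287,238) and (310,280). The purple decoy is at (370,315), the bell at (159,213) and the jar at (299,207). In the side picture the board is at (278,290) and the cartons are at (303,215), (357,200) and (353,225). Next I'll make a fused top-down map.

```bash
python3 - <<'E'
from h import *
x0,x1,y0,y1,s=0.15,0.85,-0.5,0.45,0.0012
W_,H_=int((y1-y0)/s),int((x1-x0)/s)
im=np.full((H_,W_,3),90,np.uint8);hm=np.full((H_,W_),-1.)
for n in('scene','side'):
    c=dict(np.load(n+'.npz'));P=pts(c).reshape(-1,3);C=c['image'].reshape(-1,3)
    ok=np.isfinite(P[:,0])&(P[:,2]>-.02)&(P[:,2]<.2)
    P,C=P[ok],C[ok];i=((x1-P[:,0])/s).astype(int);j=((y1-P[:,1])/s).astype(int)
    k=(i>=1)&(i<H_-1)&(j>=1)&(j<W_-1)
    for a,b,p,cc in zip(i[k],j[k],P[k],C[k]):
        for da in(0,1):
            for db in (0,1):
                if p[2]>hm[a+da,b+db]: hm[a+da,b+db]=p[2];im[a+da,b+db]=cc
for t in range(8):
    y=0.4-0.1*t;cv2.putText(im,f'{y:.1f}',(int((y1-y)/s),10),0,.35,(255,255,0));cv2.line(im,(int((y1-y)/s),0),(int((y1-y)/s),H_),(120,120,0),1)
for x in (.2,.3,.4,.5,.6,.7,.8):
    cv2.putText(im,f'{x:.1f}',(0,int((x1-x)/s)),0,.35,(255,255,0));cv2.line(im,(0,int((x1-x)/s)),(W_,int((x1-x)/s)),(120,120,0),1)
cv2.imwrite('pics/top.png',im[:,:,::-1]);print(im.shape)
E
```

```text
(583, 791, 3)
```

View pics/top.png

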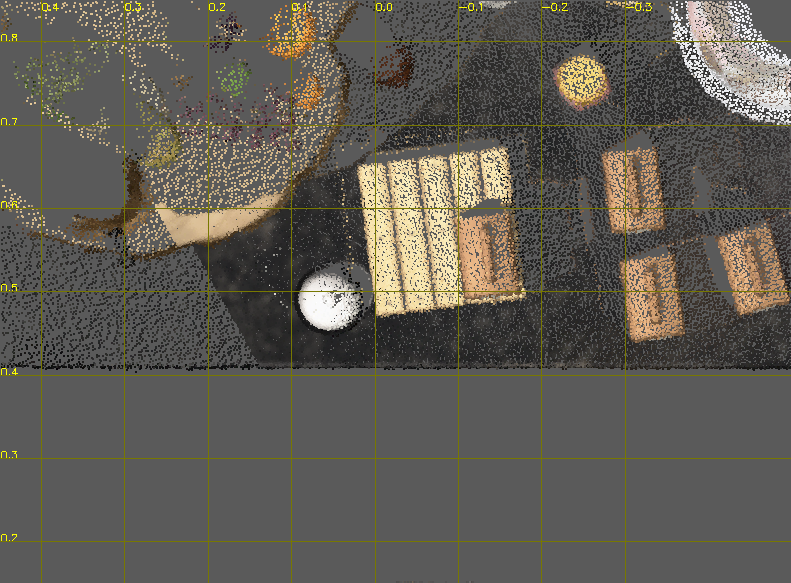

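The top-down map shows the board centred near (0.57,-0.075) with its slats roughly along world x. The first carton is near (0.54,-0.135), and the others are near (0.62,-0.31), (0.49,-0.33) and (0.525,-0.455). The bell is at (0.49,0.055), the jar at (0.75,-0.25) and probably the muffin at (0.77,-0.02).

```bash
cat >> h.py <<'E'
def rect(P,zlo,zhi,ctr,rad):
    m=(P[:,2]>zlo)&(P[:,2]<zhi)&(np.hypot(P[:,0]-ctr[0],P[:,1]-ctr[1])<rad)
    Q=P[m]; 
    if len(Q)<6: return None
    (c,sz,a)=cv2.minAreaRect((Q[:,:2]*1000).astype(np.float32))
    if sz[0]<sz[1]: a+=90;sz=sz[::-1]
    return np.round(c,1),np.round(sz,1),round((a+90)%180-90,1),len(Q),np.round(np.median(Q[:,2])*1000,1),np.round(Q[:,:2].mean(0)*1000,1)
def cloud(n):
    c=dict(np.load(n+'.npz'));P=pts(c).reshape(-1,3);return P[np.isfinite(P[:,0])]
E
python3 - <<'E'
from h import *
A=[cloud(n) for n in('scene','side')]; A.append(np.vstack(A))
C=dict(first=(.54,-.135),a=(.62,-.31),b=(.49,-.33),c=(.525,-.455))
for k,v in C.items():
    o=.022 if k=='first' else 0
    for P in A:
        print(k,'handle',rect(P,.064+o,.1+o,v,.06),'\n  foot',rect(P,.006+o,.1+o,v,.066))
for P in A: print('pallet',rect(P,.017,.027,(.572,-.075),.135)); print('bot',rect(P,-.01,.005,(.49,-.25),.03))
P=A[2]
for z in np.arange(.02,.6,.04):
    m=(P[:,2]>z)&(P[:,2]<z+.04)&(P[:,0]<.85)&(P[:,0]>.35)&(P[:,1]<.3)&(P[:,1]>.03)
    if m.any(): Q=P[m]; print(round(z,2),m.sum(),'min x,y',np.percentile(Q[:,:2],1,axis=0))
E
```

```text
first handle (array([ 543.1, -133.9]), array([63.2, 13.6]), 9.8, 181, np.float64(102.8), array([ 540.6, -135.8])) 
  foot (array([ 543.6, -133.7]), array([102.8,  68.8]), 7.4, 1060, np.float64(66.4), array([ 532.9, -147.1]))
first handle (array([ 544.5, -134.8]), array([59.2, 13.2]), 7.5, 326, np.float64(103.5), array([ 543.1, -132.7])) 
  foot (array([ 545.2, -132.5]), array([98.7, 66.8]), 8.5, 1750, np.float64(68.7), array([ 538.8, -119.8]))
first handle (array([ 543.2, -134.1]), array([63.3, 14.1]), 8.9, 507, np.float64(103.2), array([ 542.2, -133.8])) 
  foot (array([ 543.6, -133.7]), array([102.8,  68.8]), 7.4, 2810, np.float64(68.0), array([ 536.6, -130.1]))
a handle (array([ 622.5, -310.2]), array([67.6, 12.6]), 7.4, 172, np.float64(81.0), array([ 618.5, -312. ])) 
  foot (array([ 621.3, -310.2]), array([101.8,  67.9]), 5.7, 998, np.float64(45.6), array([ 610.6, -322.7]))
a handle (array([ 623.5, -309.7]), array([60.9, 14.1]), 6.0, 235, np.float64(80.5), array([ 622.4, -308.7])) 
  foot (array([ 622.7, -310.5]), array([96.1, 68.6]), 6.8, 1196, np.float64(46.6), array([ 617.2, 
[... 2110 characters left out ...]
.5]), array([59.2, 56.8]), -21.2, 596, np.float64(-0.1), array([ 489.4, -248.3]))
0.02 6063 min x,y [0.45943131 0.03323166]
0.06 1506 min x,y [0.49261961 0.05851552]
0.1 239 min x,y [0.58696019 0.08999003]
0.14 209 min x,y [0.58786877 0.28343215]
0.18 200 min x,y [0.58764625 0.28178869]
0.22 24 min x,y [0.58862475 0.2836806 ]
0.26 1244 min x,y [0.46688334 0.11221491]
0.3 20978 min x,y [0.47400665 0.12406864]
0.34 4342 min x,y [0.58331103 0.14706494]
0.38 538 min x,y [0.61097489 0.28616283]
0.42 361 min x,y [0.61072494 0.28597482]
0.46 149 min x,y [0.61082796 0.27865516]
0.5 598 min x,y [0.50621722 0.18601   ]
0.54 10791 min x,y [0.50750447 0.1840954 ]
0.58 260 min x,y [0.62738046 0.21118711]
```

Everything agrees: the board is centred at (573,-79) mm with yaw 7.3°, and the first carton is where the task says it should be. I'm moving above carton B at (493.5,-332).

```bash
cat >> h.py <<'E'
def delta(x,y,z,ang=None,cmd=None):
    """shift in tool axes (fraction) to TCP x,y,z (mm), tool-y heading ang deg"""
    from scipy.spatial.transform import Rotation as Ro
    o=r.get_obs();R=Ro.from_quat(o['ee_rot']).as_matrix()
    a=np.degrees(np.arctan2(R[1,1],R[0,1]))
    d=R.T@(np.array([x,y,z])/1000-o['tcp_pos'])/.2
    t=0 if ang is None else -((ang-a+180)%360-180)/90
    print('t',round(o['t'],2),'pos',np.round(o['tcp_pos']*1000,1),'ang',round(a,1),'open',round(o['opening']*93,1),'grip',round(o['grip_force'],1),'F',np.round(o['wrist_force'],1),'-> shift',np.round(d,3),'turn',round(t,3))
E
for i in 1 2 3; do python3 -m crank '[[0,[-0.724,-0.856,0],0],[0,[-0.724,-0.856,0],0],[0,[-0.724,-0.856,0],0],[0,[-0.724,-0.856,0],0]]' 20; done
python3 -m crank '[[0,[-0.724,-0.856,0],-0.307],[0,[-0.724,-0.856,0],-0.307],[0,[-0.724,-0.856,0],-0.307],[0,[-0.724,-0.856,0],-0.307],[0,[-0.724,-0.856,0],-0.307],[0,[-0.724,-0.856,0],-0.307]]'
python3 - <<'E'
from h import *
delta(493.5,-332,82,96.8)
c=cam('wrist');cv2.imwrite('pics/w1.png',c['image'][:,:,::-1])
P=cloud('wrist')
print('h',rect(P,.064,.1,(.4935,-.332),.05),'\nfoot',rect(P,.006,.1,(.4935,-.332),.066))
E
```

```text
t: 0.65
tcp_pos: [0.2699, 0.3005, 0.2405]
ee_rot: [0.181, 0.983, -0.0, 0.0]
wrist_force: [-0.6, -0.5, 0.1]
opening: 0.616
grip_force: 0.0
t: 1.15
tcp_pos: [0.3448, 0.0889, 0.2407]
ee_rot: [0.182, 0.983, -0.0, 0.0]
wrist_force: [-0.3, 0.5, -0.2]
opening: 0.5
grip_force: 0.0
t: 1.65
tcp_pos: [0.4195, -0.1231, 0.2404]
ee_rot: [0.182, 0.983, -0.0, 0.0]
wrist_force: [0.2, 0.3, -0.3]
opening: 0.506
grip_force: 0.0
t: 2.4
tcp_pos: [0.4932, -0.3308, 0.2401]
ee_rot: [-0.06, 0.998, 0.001, -0.001]
wrist_force: [-0.0, 0.7, 0.1]
opening: 0.496
grip_force: 0.0
t 2.4 pos [ 493.2 -330.8  240.1] ang 96.8 open 46.1 grip 0.0 F [-0.   0.7  0.1] -> shift [-0.002 -0.008  0.79 ] turn 0.0
h (array([ 494. , -331.6]), array([59.9,  9.9]), 7.2, 624, np.float64(90.2), array([ 492.2, -331.7])) 
foot (array([ 494. , -331.8]), array([96.1, 63.7]), 8.0, 4822, np.float64(49.6), array([ 489.9, -331.9]))
```

View pics/w1.png

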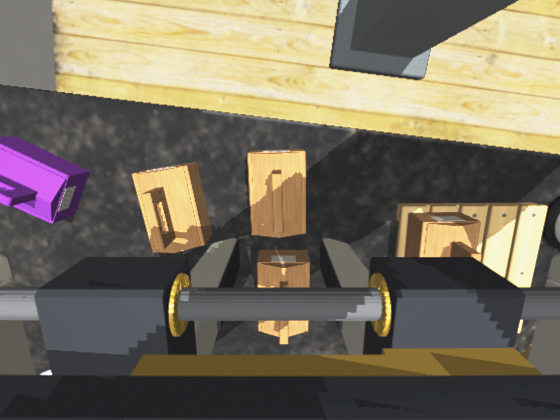

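The view shows carton B under the gripper at about (277,195), and depth puts it at (494,-331.7) with yaw 7.5° and the expected size. I'll descend, grip and lift.

```bash
python3 -m crank '[[0,[-0.004,-0.005,0.3],-0.007],[0,[-0.004,-0.005,0.55],-0.007],[0,[-0.004,-0.005,0.72],-0.007],[0,[-0.004,-0.005,0.79],-0.007],[0,[-0.004,-0.005,0.79],-0.007],[-1,[-0.004,-0.005,0.79],-0.007],[-1,[-0.004,-0.005,0.79],-0.007],[-1,[-0.004,-0.005,0.79],-0.007],[-1,[-0.004,-0.005,0.79],-0.007],[-1,[-0.004,-0.005,0.79],-0.007],[-1,[-0.004,-0.005,0.6],-0.007],[-1,[-0.004,-0.005,0.3],-0.007],[-1,[-0.004,-0.005,0],-0.007],[-1,[-0.004,-0.005,0],-0.007]]' 25
python3 - <<'E'
from h import *
delta(518,-50.8,240,7.3)
E
```

```text
t: 4.2
tcp_pos: [0.4966, -0.3344, 0.2463]
ee_rot: [-0.065, 0.998, -0.004, 0.004]
wrist_force: [0.4, -0.1, -2.2]
opening: 0.107
grip_force: 25.0
t 4.2 pos [ 496.6 -334.4  246.3] ang 97.5 open 9.9 grip 25.0 F [ 0.4 -0.1 -2.2] -> shift [-0.291  1.392  0.021] turn 1.002
```

```bash
python3 -m crank '[[-1,[-0.1,0.25,0],0.1],[-1,[-0.2,0.5,0],0.2],[-1,[-0.2,0.75,0],0.3],[-1,[-0.3,0.95,0],0.4],[-1,[-0.3,1,0],0.5],[-1,[-0.3,1,0],0.6],[-1,[-0.3,1,0],0.7],[-1,[-0.3,1,0],0.8],[-1,[-0.3,1,0],0.9],[-1,[-0.3,1,0],1],[-1,[-0.3,1,0],1]]'
python3 - <<'E'
from h import *
delta(518,-50.8,240,7.3)
E
```

```text
t: 5.58
tcp_pos: [0.5272, -0.126, 0.2388]
ee_rot: [0.659, 0.752, -0.0, -0.002]
wrist_force: [0.4, -0.2, -1.2]
opening: 0.103
grip_force: 25.0
t 5.58 pos [ 527.2 -126.   238.8] ang 7.6 open 9.6 grip 25.0 F [ 0.4 -0.2 -1.2] -> shift [ 0.379  0.004 -0.005] turn 0.003
```

```bash
python3 -m crank '[[-1,[0.25,0.003,0],0.003],[-1,[0.38,0.004,0],0.003],[-1,[0.38,0.004,0],0.003],[-1,[0.38,0.004,0],0.003]]'
python3 - <<'E'
from h import *
delta(518,-50.8,104,7.3)
for n in('side','wrist'):
    c=cam(n);cv2.imwrite(f'pics/{n}2.png',c['image'][:,:,::-1])
    P=cloud(n)
    print(n,'held',rect(P,.17,.214,(.518,-.0508),.066)) 
    print('first h',rect(P,.09,.12,(.5445,-.134),.05),'foot',rect(P,.028,.12,(.5445,-.134),.062))
    print('board',rect(P,.017,.027,(.573,-.079),.135))
E
```

```text
t: 6.08
tcp_pos: [0.5189, -0.0514, 0.2402]
ee_rot: [0.661, 0.751, -0.0, -0.0]
wrist_force: [0.0, -0.7, -1.9]
opening: 0.107
grip_force: 25.0
t 6.08 pos [518.9 -51.4 240.2] ang 7.3 open 9.9 grip 25.0 F [ 0.  -0.7 -1.9] -> shift [ 0.004 -0.004  0.681] turn 0.0
side held (array([519.5, -50.7]), array([97. , 66.1]), -82.3, 1600, np.float64(200.6), array([508.7, -29.9]))
first h (array([ 516.2, -138.4]), array([8.4, 2.4]), -81.8, 6, np.float64(95.0), array([ 515.5, -138.5])) foot (array([ 544.8, -134.4]), array([97.9, 67.7]), 7.4, 720, np.float64(52.9), array([ 519.6, -119. ]))
board (array([573.5, -79.6]), array([182.6, 182.1]), 7.6, 4155, np.float64(21.1), array([571.6, -53.2]))
wrist held (array([516.4, -31.5]), array([64.2, 59. ]), 7.3, 7583, np.float64(205.1), array([515.4, -23.2]))
first h None foot (array([ 584.6, -101.4]), array([13.5,  8.3]), -85.8, 130, np.float64(65.6), array([584.5, -99.8]))
board (array([568.5, -39.2]), array([181.8, 179.6]), -82.8, 8209, np.float64(22.5), array([602., -39.]))
```

View pics/wrist2.png

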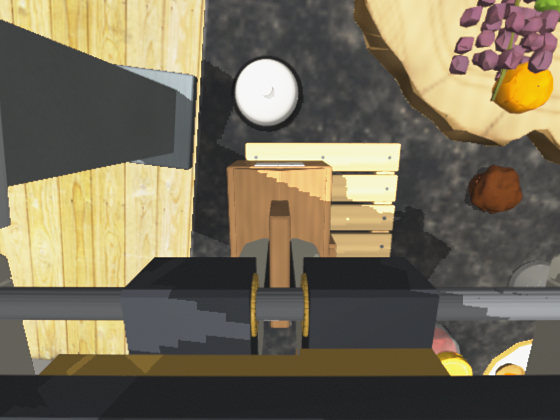

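The view shows carton B over the near-left part of the board at about (280,210), clear of the bell at (267,92). The muffin is at (496,190). The alignment checks out, so I'm lowering it.

```bash
python3 -m crank '[[-1,[0.004,-0.004,0.3],0],[-1,[0.004,-0.004,0.5],0],[-1,[0.004,-0.004,0.6],0],[-1,[0.004,-0.004,0.64],0],[-1,[0.004,-0.004,0.66],0],[-1,[0.004,-0.004,0.67],0],[-1,[0.004,-0.004,0.675],0],[-1,[0.004,-0.004,0.675],0],[-1,[0.004,-0.004,0.675],0]]'
python3 - <<'E'
from h import *
delta(518.3,-51.2,104,7.3)
c=cam('side')
P=cloud('side')
print('held',rect(P,.03,.07,(.518,-.0508),.06),rect(P,.0,.1,(.455,-.0),.03))
E
```

```text
t: 7.3
tcp_pos: [0.5182, -0.0502, 0.106]
ee_rot: [0.661, 0.75, 0.0, 0.0]
wrist_force: [-0.5, 0.3, -2.0]
opening: 0.104
grip_force: 25.0
t 7.3 pos [518.2 -50.2 106. ] ang 7.2 open 9.6 grip 25.0 F [-0.5  0.3 -2. ] -> shift [-0.005 -0.     0.01 ] turn -0.001
held (array([519.2, -54.4]), array([109.5,  66.1]), -83.1, 1012, np.float64(62.7), array([507.3, -28.5])) (array([ 4.539e+02, -3.000e-01]), array([59. , 55.3]), -49.6, 318, np.float64(1.4), array([462.1,  -2.3]))
```

```bash
python3 -m crank '[[-1,[-0.003,0,0.005],0],[-1,[-0.003,0,0.008],0],[-1,[-0.003,0,0.01],0],[-1,[-0.003,0,0.01],0]]'
python3 -m crank '[[-1,[0,0,0.003],0],[-1,[0,0,0.005],0],[-1,[0,0,0.005],0]]'
```

```text
t: 7.85
tcp_pos: [0.5183, -0.0508, 0.105]
ee_rot: [0.661, 0.75, 0.0, 0.0]
wrist_force: [-3.2, 0.7, 9.5]
opening: 0.108
grip_force: 25.0
t: 8.22
tcp_pos: [0.5183, -0.0508, 0.105]
ee_rot: [0.661, 0.75, 0.0, 0.001]
wrist_force: [-6.3, 1.1, 16.8]
opening: 0.107
grip_force: 25.0
```

Contact is at TCP z 105. I'm releasing and rising.

```bash
python3 -m crank '[[-0.4,[0,0,-0.007],0],[-0.4,[0,0,-0.007],0],[-0.4,[0,0,-0.007],0],[-0.4,[0,0,-0.1],0],[-0.4,[0,0,-0.35],0],[-0.4,[0,0,-0.6],0],[-0.4,[0,0,-0.675],0],[-0.4,[0,0,-0.675],0]]'
python3 - <<'E'
from h import *
delta(622,-310,240,96.4)
cam('side')
P=cloud('side')
print('b',rect(P,.04,.12,(.518,-.0508),.058),rect(P,.086,.12,(.518,-.0508),.045))
print('first',rect(P,.028,.12,(.5445,-.134),.059))
E
```

```text
t: 9.22
tcp_pos: [0.5184, -0.0509, 0.238]
ee_rot: [0.661, 0.75, 0.0, 0.001]
wrist_force: [0.5, -0.0, -0.6]
opening: 0.299
grip_force: 0.0
t 9.22 pos [518.4 -50.9 238. ] ang 7.2 open 27.8 grip 0.0 F [ 0.5 -0.  -0.6] -> shift [-1.35   0.351 -0.009] turn -0.991
b (array([519.1, -53.7]), array([106.3,  66.3]), -82.4, 1684, np.float64(68.3), array([511.8, -37.8])) (array([517.8, -49.7]), array([60.6, 10.7]), -82.5, 255, np.float64(108.9), array([515.9, -45.7]))
first (array([ 543.6, -122.2]), array([98. , 92.1]), 7.9, 1436, np.float64(72.4), array([ 540.5, -121.6]))
```

Carton B is placed well, at (517.8,-49.7) with yaw 7.5°. Next is carton A.

```bash
python3 -m crank '[[-0.2,[-0.25,0.1,0],-0.1],[-0.2,[-0.5,0.2,0],-0.2],[-0.2,[-0.75,0.3,0],-0.3],[-0.2,[-0.95,0.35,0],-0.4],[0,[-1,0.35,0],-0.5],[0,[-1,0.35,0],-0.6],[0,[-1,0.35,0],-0.7],[0,[-1,0.35,0],-0.8],[0,[-1,0.35,0],-0.9],[0,[-1,0.35,0],-0.99],[0,[-1,0.35,0],-0.99]]'
python3 - <<'E'
from h import *
delta(622.5,-310,240,96.5)
cam('wrist')
P=cloud('wrist')
print('h',rect(P,.064,.1,(.622,-.310),.05),'\nfoot',rect(P,.006,.1,(.622,-.310),.066))
E
```

```text
t: 10.65
tcp_pos: [0.6118, -0.24, 0.2348]
ee_rot: [-0.054, 0.999, 0.001, -0.002]
wrist_force: [0.9, 0.4, 0.0]
opening: 0.496
grip_force: 0.0
t 10.65 pos [ 611.8 -240.   234.8] ang 96.2 open 46.1 grip 0.0 F [0.9 0.4 0. ] -> shift [-0.015 -0.354 -0.027] turn -0.003
h (array([ 623., -309.]), array([59.8, 10.5]), 6.4, 944, np.float64(89.8), array([ 621.4, -307.6])) 
foot (array([ 622.9, -309.2]), array([95.9, 64.6]), 6.5, 5189, np.float64(49.1), array([ 617.7, -305.1]))
```

```bash
python3 -m crank '[[0,[-0.015,-0.25,0],-0.003],[0,[-0.018,-0.35,0],-0.003],[0,[-0.018,-0.35,0],-0.003],[0,[-0.018,-0.35,0],-0.003]]'
python3 -c "
from h import *
delta(623,-309.1,82,96.5)"
```

```text
t: 11.2
tcp_pos: [0.6237, -0.3085, 0.2372]
ee_rot: [-0.057, 0.998, 0.001, -0.0]
wrist_force: [0.3, -0.2, -0.5]
opening: 0.501
grip_force: 0.0
t 11.2 pos [ 623.7 -308.5  237.2] ang 96.5 open 46.6 grip 0.0 F [ 0.3 -0.2 -0.5] -> shift [ 0.003 -0.004  0.776] turn 0.0
```

```bash
python3 -m crank '[[0,[0.003,-0.004,0.3],0],[0,[0.003,-0.004,0.55],0],[0,[0.003,-0.004,0.72],0],[0,[0.003,-0.004,0.776],0],[0,[0.003,-0.004,0.776],0],[-1,[0.003,-0.004,0.776],0],[-1,[0.003,-0.004,0.776],0],[-1,[0.003,-0.004,0.776],0],[-1,[0.003,-0.004,0.776],0],[-1,[0.003,-0.004,0.6],0],[-1,[0.003,-0.004,0.3],0],[-1,[0.003,-0.004,0],0],[-1,[0.003,-0.004,0],0],[-1,[0.003,-0.004,0],0]]' 25
python3 -c "
from h import *
delta(628.2,-107.5,240,7.3)"
```

```text
t: 12.95
tcp_pos: [0.6229, -0.3102, 0.2368]
ee_rot: [-0.057, 0.998, 0.0, -0.001]
wrist_force: [0.4, -0.4, -2.0]
opening: 0.104
grip_force: 25.0
t 12.95 pos [ 622.9 -310.2  236.8] ang 96.6 open 9.7 grip 25.0 F [ 0.4 -0.4 -2. ] -> shift [-0.142  1.004 -0.015] turn 0.992
```

```bash
python3 -m crank '[[-1,[-0.1,0.25,-0.01],0.1],[-1,[-0.14,0.5,-0.015],0.2],[-1,[-0.14,0.75,-0.015],0.3],[-1,[-0.14,0.95,-0.015],0.4],[-1,[-0.14,1,-0.015],0.5],[-1,[-0.14,1,-0.015],0.6],[-1,[-0.14,1,-0.015],0.7],[-1,[-0.14,1,-0.015],0.8],[-1,[-0.14,1,-0.015],0.9],[-1,[-0.14,1,-0.015],0.99],[-1,[-0.14,1,-0.015],0.99],[-1,[-0.14,1,-0.015],0.99]]'
python3 - <<'E'
from h import *
delta(628.2,-107.5,107,7.3)
cam('side');P=cloud('side')
print('held',rect(P,.165,.214,(.628,-.1075),.066))
E
```

```text
t: 14.45
tcp_pos: [0.6277, -0.1084, 0.2391]
ee_rot: [0.659, 0.753, -0.001, -0.001]
wrist_force: [-0.1, 0.3, -0.9]
opening: 0.105
grip_force: 25.0
t 14.45 pos [ 627.7 -108.4  239.1] ang 7.6 open 9.8 grip 25.0 F [-0.1  0.3 -0.9] -> shift [0.003 0.005 0.66 ] turn 0.004
held (array([ 628. , -107.8]), array([98.3, 66.9]), -82.3, 1396, np.float64(197.9), array([615.2, -88.7]))
```

```bash
python3 -m crank '[[-1,[0.003,0.004,0.3],0.004],[-1,[0.003,0.004,0.5],0.004],[-1,[0.003,0.004,0.6],0.004],[-1,[0.003,0.004,0.64],0.004],[-1,[0.003,0.004,0.655],0.004],[-1,[0.003,0.004,0.66],0.004],[-1,[0.003,0.004,0.66],0.004]]'
python3 - <<'E'
from h import *
delta(628.2,-107.5,105,7.3)
E
```

```text
t: 15.38
tcp_pos: [0.6296, -0.1081, 0.1097]
ee_rot: [0.662, 0.75, 0.0, 0.001]
wrist_force: [-0.3, -0.2, -1.9]
opening: 0.105
grip_force: 25.0
t 15.38 pos [ 629.6 -108.1  109.7] ang 7.1 open 9.7 grip 25.0 F [-0.3 -0.2 -1.9] -> shift [ 0.004 -0.007  0.023] turn -0.002
```

```bash
python3 -m crank '[[-1,[0.003,-0.004,0.005],0],[-1,[0.003,-0.004,0.008],0],[-1,[0.003,-0.004,0.008],0]]'
python3 -m crank '[[-1,[0,0,0.004],0],[-1,[0,0,0.007],0],[-1,[0,0,0.007],0]]'
python3 -c "
from h import *
delta(628.2,-107.5,105,7.3)"
```

```text
t: 15.75
tcp_pos: [0.6281, -0.1074, 0.1071]
ee_rot: [0.662, 0.75, 0.0, 0.0]
wrist_force: [0.1, 0.4, -1.5]
opening: 0.109
grip_force: 25.0
t: 16.12
tcp_pos: [0.6281, -0.1074, 0.1055]
ee_rot: [0.662, 0.75, -0.0, -0.0]
wrist_force: [-0.6, -0.2, -1.5]
opening: 0.106
grip_force: 25.0
t 16.12 pos [ 628.1 -107.4  105.5] ang 7.1 open 9.9 grip 25.0 F [-0.6 -0.2 -1.5] -> shift [-0.001  0.     0.003] turn -0.002
```

```bash
python3 -m crank '[[-1,[0,0,0.004],-0.002],[-1,[0,0,0.006],-0.002],[-1,[0,0,0.006],-0.002]]'
```

```text
t: 16.5
tcp_pos: [0.6283, -0.1075, 0.1052]
ee_rot: [0.661, 0.751, 0.0, 0.0]
wrist_force: [-1.5, -0.9, 5.4]
opening: 0.107
grip_force: 25.0
```

```bash
python3 -m crank '[[-0.4,[0,0,-0.007],0],[-0.4,[0,0,-0.007],0],[-0.4,[0,0,-0.007],0],[-0.4,[0,0,-0.1],0],[-0.4,[0,0,-0.35],0],[-0.4,[0,0,-0.6],0],[-0.4,[0,0,-0.675],0],[-0.4,[0,0,-0.675],0]]'
python3 -m crank '[[-0.2,[-0.25,-0.1,0],-0.1],[-0.2,[-0.5,-0.2,0],-0.2],[-0.2,[-0.75,-0.3,0],-0.3],[-0.2,[-0.95,-0.4,0],-0.4],[0,[-1,-0.45,0],-0.5],[0,[-1,-0.45,0],-0.6],[0,[-1,-0.45,0],-0.7],[0,[-1,-0.45,0],-0.8],[0,[-1,-0.45,0],-0.9],[0,[-1,-0.45,0],-1],[0,[-1,-0.45,0],-1]]'
python3 - <<'E'
from h import *
delta(528,-454,240,106.2)
cam('wrist')
P=cloud('wrist')
print('h',rect(P,.064,.1,(.528,-.454),.05),'\nfoot',rect(P,.006,.1,(.528,-.454),.066))
cam('side');P=cloud('side')
print('a',rect(P,.04,.12,(.628,-.1075),.058),rect(P,.086,.12,(.628,-.1075),.045))
E
```

```text
t: 17.5
tcp_pos: [0.6285, -0.1075, 0.24]
ee_rot: [0.661, 0.751, 0.0, 0.001]
wrist_force: [-0.2, -0.3, -0.3]
opening: 0.297
grip_force: 0.0
t: 18.88
tcp_pos: [0.5635, -0.3166, 0.2366]
ee_rot: [-0.063, 0.998, 0.002, -0.002]
wrist_force: [0.1, -0.3, 0.2]
opening: 0.499
grip_force: 0.0
t 18.88 pos [ 563.5 -316.6  236.6] ang 97.2 open 46.4 grip 0.0 F [ 0.1 -0.3  0.2] -> shift [ 0.262 -0.659 -0.018] turn -0.1
h (array([ 527.6, -453. ]), array([60. , 10.9]), 15.7, 1366, np.float64(88.5), array([ 526.2, -451.4])) 
foot (array([ 527.6, -453.3]), array([96.5, 65.3]), 15.4, 6127, np.float64(50.1), array([ 523.5, -444.2]))
a (array([ 616.5, -109. ]), array([98.4, 91.8]), -82.6, 1525, np.float64(69.6), array([615. , -96.5])) (array([ 629.5, -107.9]), array([62.7, 12. ]), -84.0, 239, np.float64(106.1), array([ 627.4, -104.4]))
```

```bash
python3 -m crank '[[0,[0.1,-0.25,0],-0.09],[0,[0.2,-0.5,0],-0.094],[0,[0.26,-0.655,0],-0.094],[0,[0.26,-0.655,0],-0.094],[0,[0.26,-0.655,0],-0.094],[0,[0.26,-0.655,0],-0.094]]'
python3 -c "
from h import *
delta(527.6,-453.1,82,105.6)"
```

```text
t: 19.73
tcp_pos: [0.5299, -0.4523, 0.2394]
ee_rot: [-0.137, 0.991, 0.0, 0.0]
wrist_force: [-0.5, 0.5, 0.0]
opening: 0.499
grip_force: 0.0
t 19.73 pos [ 529.9 -452.3  239.4] ang 105.8 open 46.4 grip 0.0 F [-0.5  0.5  0. ] -> shift [ 0.012 -0.001  0.787] turn 0.002
```

```bash
python3 -m crank '[[0,[0.011,-0.001,0.3],0.002],[0,[0.011,-0.001,0.55],0.002],[0,[0.011,-0.001,0.72],0.002],[0,[0.011,-0.001,0.786],0.002],[0,[0.011,-0.001,0.786],0.002],[0,[0.011,-0.001,0.786],0.002],[-1,[0.011,-0.001,0.786],0.002],[-1,[0.011,-0.001,0.786],0.002],[-1,[0.011,-0.001,0.786],0.002],[-1,[0.011,-0.001,0.786],0.002],[-1,[0.011,-0.001,0.6],0.002],[-1,[0.011,-0.001,0.3],0.002],[-1,[0.011,-0.001,0],0.002],[-1,[0.011,-0.001,0],0.002],[-1,[0.011,-0.001,0],0.002]]' 25
python3 -c "
from h import *
delta(601.4,-24.4,240,97.3)"
```

```text
t: 21.6
tcp_pos: [0.5269, -0.4541, 0.2385]
ee_rot: [-0.135, 0.991, 0.001, -0.0]
wrist_force: [-0.2, -0.3, -2.2]
opening: 0.103
grip_force: 25.0
t 21.6 pos [ 526.9 -454.1  238.5] ang 105.6 open 9.6 grip 25.0 F [-0.2 -0.3 -2.2] -> shift [-0.936  1.97  -0.005] turn 0.092
```

```bash
python3 -m crank '[[-1,[-0.12,0.25,0],0],[-1,[-0.24,0.5,0],0],[-1,[-0.35,0.75,0],0],[-1,[-0.46,0.98,0],0]]'
python3 -m crank '[[-1,[-0.12,0.25,0],0.05],[-1,[-0.24,0.5,0],0.09],[-1,[-0.35,0.75,0],0.09],[-1,[-0.46,0.97,0],0.09],[-1,[-0.46,0.97,0],0.09],[-1,[-0.46,0.97,0],0.09],[-1,[-0.46,0.97,0],0.09]]'
python3 - <<'E'
from h import *
delta(601.4,-24.4,107,97.3)
cam('side');P=cloud('side')
print('held',rect(P,.165,.214,(.6014,-.0244),.066))
for k,v in dict(first=(.5445,-.134),b=(.518,-.051),a=(.628,-.1075)).items(): print(k,rect(P,.088,.12,v,.045),rect(P,.06,.12,v,.045))
E
```

```text
t: 22.1
tcp_pos: [0.5621, -0.2384, 0.2364]
ee_rot: [-0.135, 0.991, 0.002, -0.002]
wrist_force: [0.2, -0.8, -2.0]
opening: 0.104
grip_force: 25.0
t: 22.98
tcp_pos: [0.5993, -0.0307, 0.2384]
ee_rot: [-0.064, 0.998, 0.0, -0.001]
wrist_force: [0.2, -0.9, -2.1]
opening: 0.106
grip_force: 25.0
t 22.98 pos [599.3 -30.7 238.4] ang 97.4 open 9.9 grip 25.0 F [ 0.2 -0.9 -2.1] -> shift [-0.016  0.03   0.657] turn 0.001
held (array([600.6, -30.8]), array([98.7, 66.6]), 7.4, 1853, np.float64(198.5), array([590.8, -13.5]))
first (array([ 544.6, -134.6]), array([59.6, 13.5]), 6.4, 306, np.float64(104.7), array([ 543.5, -132.6])) (array([ 541.8, -126.3]), array([88.4, 70.3]), 22.0, 977, np.float64(75.8), array([ 542.4, -125.8]))
b (array([517.9, -50.4]), array([62. , 10.6]), -82.1, 251, np.float64(109.3), array([515.9, -45.7])) (array([518.5, -50.5]), array([88.9, 65.8]), -82.2, 1100, np.float64(71.7), array([513.6, -46.3]))
a None (array([613.5, -94.3]), array([87.1, 48.8]), 48.8, 201, np.float64(67.5), array([606.3, -93.3]))
```

```bash
python3 -m crank '[[-1,[-0.014,0.03,0],0.001],[-1,[-0.014,0.03,0],0.001],[-1,[-0.014,0.03,0.3],0.001],[-1,[-0.014,0.03,0.5],0.001],[-1,[-0.014,0.03,0.58],0.001],[-1,[-0.014,0.03,0.6],0.001],[-1,[-0.014,0.03,0.6],0.001],[-1,[-0.014,0.03,0.6],0.001]]'
python3 -c "
from h import *
delta(601.4,-24.4,107,97.3)"
```

```text
t: 24.02
tcp_pos: [0.603, -0.0234, 0.1212]
ee_rot: [-0.064, 0.998, -0.0, 0.002]
wrist_force: [0.6, -0.8, -1.2]
opening: 0.104
grip_force: 25.0
t 24.02 pos [603.  -23.4 121.2] ang 97.4 open 9.7 grip 25.0 F [ 0.6 -0.8 -1.2] -> shift [ 0.009 -0.004  0.071] turn 0.001
```

```bash
python3 -m crank '[[-1,[0.007,-0.004,0.03],0.001],[-1,[0.007,-0.004,0.06],0.001],[-1,[0.007,-0.004,0.07],0.001],[-1,[0.007,-0.004,0.07],0.001]]'
python3 -c "
from h import *
delta(601.4,-24.4,105,97.3)"
```

```text
t: 24.52
tcp_pos: [0.6003, -0.0241, 0.1051]
ee_rot: [-0.064, 0.998, 0.0, -0.0]
wrist_force: [0.3, -0.6, -1.0]
opening: 0.106
grip_force: 25.0
t 24.52 pos [600.3 -24.1 105.1] ang 97.3 open 9.9 grip 25.0 F [ 0.3 -0.6 -1. ] -> shift [-0.005 -0.002  0.   ] turn -0.0
```

```bash
python3 -m crank '[[-1,[-0.003,0,0.004],0],[-1,[-0.003,0,0.006],0],[-1,[-0.003,0,0.006],0]]'
python3 -c "
from h import *
delta(601.4,-24.4,105,97.3)"
```

```text
t: 24.9
tcp_pos: [0.6013, -0.0241, 0.1045]
ee_rot: [-0.064, 0.998, -0.0, 0.0]
wrist_force: [0.4, 0.8, -0.6]
opening: 0.107
grip_force: 25.0
t 24.9 pos [601.3 -24.1 104.5] ang 97.3 open 9.9 grip 25.0 F [ 0.4  0.8 -0.6] -> shift [-0.    -0.002 -0.003] turn -0.0
```

```bash
python3 -m crank '[[-1,[0,0,0.003],0],[-1,[0,0,0.005],0],[-1,[0,0,0.005],0]]'
```

```text
t: 25.28
tcp_pos: [0.6015, -0.0241, 0.1044]
ee_rot: [-0.064, 0.998, -0.0, 0.001]
wrist_force: [-1.4, -0.1, 5.8]
opening: 0.107
grip_force: 25.0
```

```bash
python3 -m crank '[[-0.4,[0,0,-0.007],0],[-0.4,[0,0,-0.007],0],[-0.4,[0,0,-0.007],0],[-0.4,[0,0,-0.1],0],[-0.4,[0,0,-0.35],0],[-0.4,[0,0,-0.6],0],[-0.4,[0,0,-0.8],0],[-0.4,[0.2,-0.3,-0.8],0],[-0.4,[0.4,-0.6,-0.8],0],[-0.4,[0.6,-0.9,-0.8],0],[-0.4,[0.8,-1,-0.8],0],[-0.4,[1,-1,-0.8],0],[-0.4,[1,-1,-0.8],0]]'
python3 - <<'E'
from h import *
for n in ('side','scene'):
    c=cam(n);P=cloud(n)
    for k,v in dict(first=(.5445,-.134),b=(.518,-.051),a=(.628,-.1075),c=(.6014,-.0244)).items(): print(n,k,rect(P,.09,.13,v,.045))
    I=c['image'][:,:,::-1]; crop=I[230:340,210:340] if n=='side' else I[180:260,140:320]
    cv2.imwrite(f'pics/{n}9.png',cv2.resize(crop,None,fx=4,fy=4,interpolation=2))
    p=pts(c)
E
```

```text
t: 26.9
tcp_pos: [0.4258, -0.2487, 0.2632]
ee_rot: [-0.062, 0.998, 0.0, -0.0]
wrist_force: [-0.2, 0.2, -0.0]
opening: 0.299
grip_force: 0.0
side first (array([ 544.4, -134.3]), array([59.9, 12.6]), 8.3, 284, np.float64(106.4), array([ 543.2, -132.9]))
side b (array([517.8, -49.7]), array([60.9, 10.8]), -82.5, 235, np.float64(110.5), array([516.1, -45.8]))
side a (array([ 629.2, -108.2]), array([61.9, 11.2]), -85.0, 211, np.float64(108.3), array([ 627.6, -105.2]))
side c (array([603.8, -23.4]), array([60.8, 12.4]), 6.0, 328, np.float64(106.2), array([602.3, -22.2]))
scene first (array([ 542.6, -133.7]), array([62.7, 14.8]), 5.3, 154, np.float64(105.5), array([ 540.7, -135.6]))
scene b (array([518.4, -51.4]), array([64.4, 16.7]), -84.4, 155, np.float64(106.2), array([516.3, -54. ]))
scene a (array([ 624.7, -107.7]), array([62.2, 16.4]), -81.4, 147, np.float64(105.6), array([ 625.7, -110.8]))
scene c (array([601.6, -24.4]), array([61.3,  9.2]), 6.2, 54, np.float64(100.8), array([606.6, -24.6]))
```

View pics/side9.png

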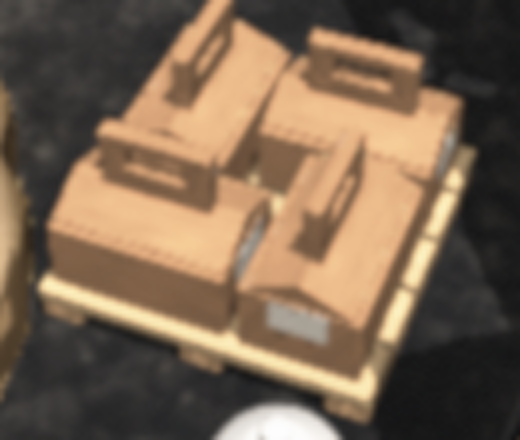

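View pics/scene9.png

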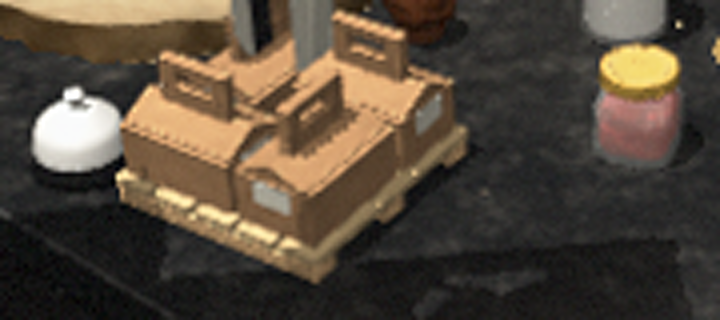

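The side crop shows a clean pinwheel: four cartons flat on the board, handles up, with the hole near (268,190) and board rim visible on the two edges in view. The scene crop agrees, and the bell, jar and muffin haven't moved. Handing in.

```bash
python3 -c "
from workcell import r
print(r.close_job())"
```

```text
the job is handed in; nothing more can be done
None
```

I set the three cartons on the board and closed the pinwheel, then handed the job in at about 27 s; the last pictures show all four flat with handles up, the middle hole clear, and the bell, jar and muffin apparently unmoved.

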